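# Clear and refill the paint-pot feed chute

## Task

A paint pot has gone into the dispenser end-on and stuck part-way down the feed chute. Take the loose cover off the loading box and lay it flat on the bench, nudge the stuck pot back up the chute until it is clear of the turned-in edges, and lift it out over the rim. Then lay that pot and every loose pot on the bench crosswise into the loading box, so that each rolls down the chute and comes to rest under the turned-in edges or at the mouth, put the cover back fully seated on the loading box, and leave the lens, the brush jar and the tape roll as they stand.

Things in the scene. Friction and masses are not known exactly. Their poses are not given: they have to be found in the camera images.
- dispenser: grey steel gravity-feed dispenser, fixed to the bench: a chute 66 mm wide inside, sloping at 14 degrees (0.244 rad) from an open loading box (high end) to a mouth (low end). Origin on the chute floor, on its centre line, where the loading box begins, 77 mm above the bench; x runs UP the slope along the floor, y level across, z square to the floor. The loading box spans x = 0 to 120 mm
- edges_mid (a point): chute floor half-way along the turned-in edges (x = -70 mm; axes as the dispenser's). From x = -140 to 0 mm the walls, 50 mm high, have lips turned in along their tops: a 36 mm slot between them, 47 mm of height beneath. Pots pass under but not up through the slot. A pot laid across (axis along y) rolls down by itself; one lying end-on stays where it is pushed
- stop (a point): low end of the chute floor, at the stop (x = -190 mm; axes as the dispenser's): a plate 26 mm high against which the first pot comes to rest. From x = -190 to -140 mm, the mouth, there are walls but no turned-in edges
- rim (a point): centre of the loading box's level rim, 140 mm above the bench and 60.5 mm level up-chute from the dispenser's origin (same axes). The box's sides and back are upright, sides 66 mm apart inside and 4 mm thick; towards the chute it is open, so the slot runs on into it. The seated cover's plate lies on it, long side along the chute, its grip point 18 mm straight above this point
- cover_grip (a point): loose cover of the loading box, on it at the start: grey sheet lid 134 x 87 mm, 150 g, with a skirt turned down 8 mm all round, 3.5 mm clear of the box. On it along the middle a black bar grip 60 mm long, 14 mm wide, 27 mm high above the lid's top. Point: in the grip, 15 mm above the lid's top, 26 mm above the bench when laid there. x along the grip, z up. Fits turned half round
- stuck_pot_mid (a point): the stuck paint pot: a cylinder 44 mm in diameter, 58 mm long, about 90 g, white with a ribbed black cap. It starts end-on, a little skewed, under the turned-in edges half-way down, with open chute below it, where closed fingers reach down through the slot to its lower end. The point is its centre, 22 mm above what it lies on; x runs along the cylinder to the cap
- pot1_mid (a point): paint pot like the stuck one: cylinder 44 mm in diameter, 58 mm long, about 90 g, white with a ribbed black cap; at the start it lies on its side on the bench. The point is its centre, 22 mm above what it lies on; x runs along the cylinder to the cap. Not present in every start
- pot2_mid (a point): paint pot like the stuck one: cylinder 44 mm in diameter, 58 mm long, about 90 g, white with a ribbed black cap; at the start it lies on its side on the bench. The point is its centre, 22 mm above what it lies on; x runs along the cylinder to the cap. Not present in every start
- pot3_mid (a point): paint pot like the stuck one: cylinder 44 mm in diameter, 58 mm long, about 90 g, white with a ribbed black cap; at the start it lies on its side on the bench. The point is its centre, 22 mm above what it lies on; x runs along the cylinder to the cap. Not present in every start
- pot4_mid (a point): paint pot like the stuck one: cylinder 44 mm in diameter, 58 mm long, about 90 g, white with a ribbed black cap; at the start it lies on its side on the bench. The point is its centre, 22 mm above what it lies on; x runs along the cylinder to the cap. Not present in every start
- lens: bystander: a black camera lens standing upright, 80 mm in diameter, 109 mm high; origin at the centre of its underside
- brush_jar: bystander: a glass jar 72 mm wide and 90 mm high with brushes reaching 200 mm; origin at the centre of its underside
- tape_roll: bystander: a black roll of tape lying flat, 110 mm across, 50 mm high; origin at the centre of its underside
There are look-alikes about, which are no part of the job. Leave any purple or turquoise look-alike of the part that bears stuck_pot_mid alone.

How it is judged:
By the outcome, as a careful person would: the job done as asked, in the order asked, and still so for the second after the job is handed in, with the robot touching nothing.
Of pot1, pot2, pot3, pot4 only 1 to 3 are there at a start; the rules pass over those that are not, and their reading is None.
At some moment in a run one of cover may be knocked a few centimetres aside while the robot is not near it.
It also fails if it takes over 210 s, if anything falls off the work surface, if the arm or the gripper's body presses on something with over 40 N, if the wrist force passes 120 N, or if a joint passes its speed limit or range.

## Robot

A 6-joint arm with a two-finger parallel gripper is mounted at the origin on the work surface. World frame = base frame: x ahead of the robot, y to its left, z up, the work surface at z = 0. Lengths are in mm, angles in rad, forces in N, time in s.
With the tool pointing down it reaches from about 250 to 800 mm from the base axis. Payload 8.5 kg.
Tool frame: the origin (TCP) lies at the very end of the fingers, on their centre line; the grasp point (between the pads) lies manip.tcp_to_grasp behind it (manip.tcp_to_grasp is the distance from the TCP to the grasp point, in mm); z points along the fingers, y is the line along which they close (so a half turn about z gives the same grasp; the last joint's range is limited). The gripper opens to 85 mm and grips with 20 to 120 N. Pads are 22 mm wide; open, the fingers measure 114 mm over their backs; the gripper's body (76 mm by 85 mm) begins 54 mm behind the grasp point. The pads swing forward as they close: fully open they stand 13 mm farther back than shut.
Start: joints at [-1.236, 0.238, -0.013, 1.319, 0, 1.571], TCP at [172.488, -495.809, 231.276] pointing down, gripper open.
Joint ranges: [-2.66, 2.66], [-1.03, 1.9], [-1.14, 1.46], [-1.82, 2.27], [-1.45, 1.34], [-3.14, 3.14]. Speed limits (rad/s): [2.22, 2.22, 2.79, 3.14, 3.14, 3.14].

## Interface

Orientations are given as a unit quaternion [w, x, y, z].
In Python, from cell import manip, cams, ticket, models gives the robot as it stands.
- The arm moves only by the tool apply_moves, never from a script. Its argument "moves" is a list of rows, each a list of 5 numbers: the finger opening in mm, from 0 to 85.4, then the shift along the world's x, y, z in units of 40 mm (1.0 is 40 mm), then the turn about the world's z in units of 8 degrees (1.0 is 8 degrees). A call has 1 to 10 rows; each row is the pose to reach, as a shift and turn from the pose commanded when the call began; what a row does not reach only later rows make up. A row lasts 1/10 s, in which the tool goes at most 50 mm and 8.59 degrees, less where a joint would pass 70% of its speed; a pose out of reach is approached as far as the arm can. A call with a gripper value outside its range is refused whole. The fingers move at their own pace and stop on an object; "squeeze" is the grip in N (left out, the last holds). Time passes only in rows, so rows that repeat a pose let the fingers close. It gives the time, the measured TCP pose, the force, the opening and the grip force at its end, in the units of the state.
- manip.state(): the state, without advancing time (a new reading comes with each control period).
- cams.read_camera(name): name is "side" or "top" or "wrist"; returns the picture (400x640x3 uint8, red, green, blue); there is no depth.
- cams.camera_model(name): a dict with "fov_y" (degrees; the focal length in pixels is half the picture's height over the tangent of half this angle, whatever the lens; pixels are square), "cx", "cy" (the principal point, pixels), "R" (3x3) and "t" (3): a world point X has camera coordinates R X + t. Camera axes: x right, y down, z forward; pixel columns grow to the right and rows downward; lengths in mm; the calibration is good to about 2 mm. A picture is of the moment at which its call begins: read the wrist's pose just before it. camera_model takes no time and is no camera call; for the wrist camera it gives the pose at the moment of the call.
- ticket.finish_job(): hands the job in; it is judged then, once.
Trained networks look in the newest picture that a camera, given by its name, has taken for a name from the list of things; names that differ only in an ending like _2 or _b are one class to them, and where a whole thing is asked for, a point or a joint stands for the part that bears it (a point fixed in the world has none). Each returns a list of dicts, best first, with "p" (0 to 1); they miss things now and then, are a little off and sometimes report something else, mostly with a low value. They report only what shows in the picture. A call takes as long as a camera call. They do not tell look-alikes from the thing itself.
- models.look_for(label, camera): "pixel" ([row, column] in pixels, amid what is visible of it).
- models.outline_of(label, camera): "region" (400x640 bool, what is visible of it) and "pixel" ([row, column] in pixels, amid what is visible of it).
- models.spot_point(label, camera): "pixel" ([row, column] in pixels: a listed point, or the origin of a listed thing).
The state is a dict: "time_s": time; "joint_pos": joint angles; "joint_vel": joint speeds; "tau": joint torques, N m; "tool_pos": TCP position; "orientation": TCP orientation; "ft_force": force on the tool from outside, world axes, zero at the start; "moment": the same for the moment, N m; "grip_width": finger opening in mm; "grip_force": force on a finger pad.
Only numpy, scipy, OpenCV 4.12 (cv2) and the standard library are available. Lean on these libraries where they do the work, as an engineer would, in place of code of your own. Each camera call takes 0.05 s, during which the arm holds its last target. There are 200 camera calls.

## Working session

There is one attempt and no reset: what is moved stays moved. The work goes in short steps, Python scripts to look and compute and a tool call to move; the robot and the scene stay as the last step left them, time stands still between calls to the robot, and variables do not carry over. Pictures are saved under pics/ and viewed, at most 14 in all, crops included, and the job is handed in when it is done.

Besides the shell and the picture viewer there is one more tool, called as name(argument=value, ...), one argument or row to a line, values as JSON. apply_moves: Moves the arm, as the interface text tells. Its arguments: {"type":"object","properties":{"moves":{"type":"array"},"squeeze":{"type":"number"}},"required":["moves"]}

```bash
ls; mkdir -p pics; python3 - <<'E'
from cell import manip,cams,models
import cv2
print(manip.state(), manip.tcp_to_grasp)
for n in ("side","top","wrist"):
    im=cams.read_camera(n); cv2.imwrite(f"pics/{n}0.png",im[:,:,::-1]); m=cams.camera_model(n); print(n,m)
E
```

```text
pics
{'time_s': 0.0, 'joint_pos': array([-1.23600573e+00,  2.38741042e-01, -1.42541395e-02,  1.31922612e+00,
       -3.66886466e-05,  1.57077079e+00]), 'joint_vel': array([-1.19291810e-03, -9.62700757e-04,  1.11191463e-03,  4.78340453e-05,
       -1.70376422e-03,  6.65295206e-05]), 'tau': array([-1.08329987e-03, -5.38780761e+01,  3.46436441e+01,  1.85769971e-02,
       -1.51987492e-04, -3.12835743e-05]), 'tool_pos': array([ 172.3484161 , -495.45011978,  230.69853353]), 'orientation': array([-6.99473081e-04,  9.86019712e-01,  1.66627186e-01, -1.36789698e-04]), 'ft_force': array([ 0.26768588, -0.40225659,  0.64450671]), 'moment': array([0.0046713 , 0.01873753, 0.02436026]), 'grip_force': 0.0, 'grip_width': 85.5200045723094} 18.700000000000003
side {'fov_y': 45.1753524574547, 'cx': 326.62892617121116, 'cy': 204.21486695544328, 'R': array([[-0.80857434, -0.58815916, -0.01662365],
       [-0.37586689,  0.5380489 , -0.75447164],
       [ 0.45269374, -0.60379813, -0.65612209]]), 't': array([ 466.12738104,  311.9555906 , 1428.48803588])}
top {'fov_y': 50.63926997777373, 'cx': 318.6348156994307, 'cy': 198.87307368153225, 'R': array([[ 0.02531491, -0.99960864,  0.01190466],
       [-0.99588   , -0.02625418, -0.08679719],
       [ 0.08707576, -0.00965835, -0.99615487]]), 't': array([ -17.59983668,  576.7934258 , 1160.07520649])}
wrist {'fov_y': 61.36174206421098, 'cx': 322.62670963312473, 'cy': 193.6185700357571, 'R': array([[ 0.3273988 , -0.9448857 , -0.00101548],
       [-0.90979613, -0.31553021,  0.26965104],
       [-0.25510983, -0.08735955, -0.96295757]]), 't': array([-523.63569734,  -34.50753039,  379.40893476])}
```

View pics/top0.png

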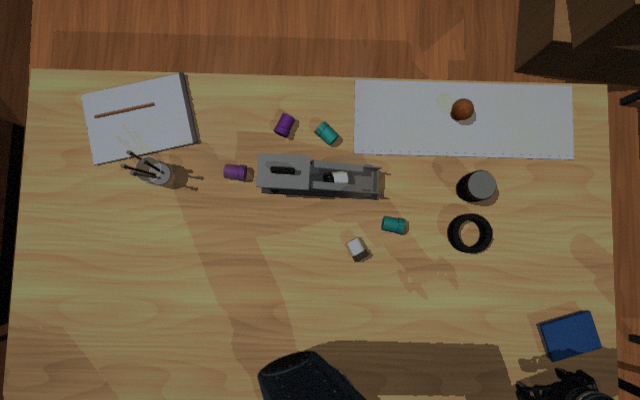

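View pics/side0.png

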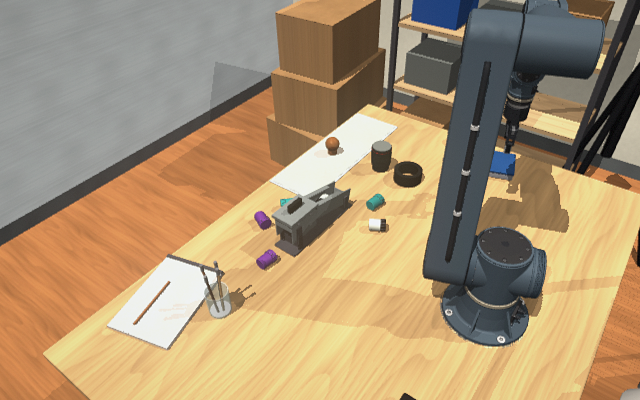

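Top: the cover is at (170,284), the stuck pot at (177,340), and one loose white pot at (249,357). The purple and turquoise pots are look-alikes. Next I measure.

```bash
cat > h.py <<'E'
from cell import manip,cams,models,ticket
import numpy as np, cv2
def model(n):
    m=cams.camera_model(n); f=200/np.tan(np.radians(m["fov_y"]/2)); return f,m["cx"],m["cy"],np.array(m["R"]),np.array(m["t"])
def w(n,px,z,M=None):
    f,cx,cy,R,t=M or model(n); d=R.T@np.array([(px[1]-cx)/f,(px[0]-cy)/f,1]); o=-R.T@t
    return o+d*(z-o[2])/d[2]
def p(n,X,M=None):
    f,cx,cy,R,t=M or model(n); c=R@np.asarray(X,float)+t; return np.array([cy+f*c[1]/c[2],cx+f*c[0]/c[2]])
def tri(n1,a,n2,b):
    from scipy.optimize import least_squares
    M1,M2=model(n1),model(n2)
    r=least_squares(lambda X:np.r_[p(n1,X,M1)-a,p(n2,X,M2)-b],[500,0,80]); return r.x,np.sqrt(2*r.cost)
def snap(n,name=None,crop=None,s=1):
    im=cams.read_camera(n)
    if name:
        o=im if crop is None else im[crop[0]:crop[1],crop[2]:crop[3]]
        cv2.imwrite(f"pics/{name}.png",cv2.resize(o,None,fx=s,fy=s,interpolation=cv2.INTER_CUBIC)[:,:,::-1])
    return im
E
python3 - <<'E'
from h import *
np.set_printoptions(precision=1,suppress=True)
for n in("top","side"):
    snap(n, n+"1", (130,280,220,420) if n=="top" else (170,290,230,400), 4 if n=="top" else 4)
    for l,z in(("dispenser",77),("edges_mid",60),("stop",31),("rim",140),("cover_grip",158),("stuck_pot_mid",82),("pot1_mid",22)):
        for r in models.spot_point(l,n)[:6]: print(n,l,round(r["p"],2),np.array(r["pixel"]),w(n,r["pixel"],z))
E
```

```text
top dispenser 0.65 [176.9 306.3] [631.   32.5  77. ]
top edges_mid 0.84 [180.1 333.6] [626.6 -41.9  60. ]
top stop 0.6 [180.9 371.4] [ 631.  -149.3   31. ]
top stop 0.42 [167.9 280.7] [660.9 105.9  31. ]
top cover_grip 0.62 [179.  334.7] [616.4 -40.3 158. ]
top cover_grip 0.6 [176.2 306.9] [621.5  29.4 158. ]
top stuck_pot_mid 0.84 [170.8 232.3] [641.4 230.9  82. ]
top stuck_pot_mid 0.79 [224.  389.3] [ 510.  -191.8   82. ]
top stuck_pot_mid 0.69 [134.7 328.7] [747. -25.  82.]
top stuck_pot_mid 0.67 [123.5 286.9] [774.7  89.   82. ]
top stuck_pot_mid 0.51 [178.6 333.7] [627.7 -41.1  82. ]
top pot1_mid 0.64 [179.9 335.1] [632.3 -47.8  22. ]
side dispenser 0.62 [216.3 304.3] [634.2  47.7  77. ]
side edges_mid 0.81 [208.5 322.3] [619.5 -34.9  60. ]
side stop 0.8 [197.4 339.2] [ 625.  -146.6   31. ]
side rim 0.62 [207.9 297.4] [633.   81.1 140. ]
side rim 0.27 [205.1 323.2] [571.9  21.5 140. ]
side rim 0.21 [178.6 405.9] [ 418.2 -257.8  140. ]
side cover_grip 0.65 [204.3 295.3] [636.   86.6 158. ]
side cover_grip 0.24 [166.6 380.6] [ 515.5 -246.4  158. ]
side stuck_pot_mid 0.66 [221.4 262. ] [731.5 153.3  82. ]
side stuck_pot_mid 0.52 [201.1 287. ] [729.4  24.4  82. ]
side stuck_pot_mid 0.51 [260.4 265.6] [604.3 278.8  82. ]
side stuck_pot_mid 0.46 [202.5 377.4] [ 465.5 -150.7   82. ]
side stuck_pot_mid 0.45 [203.9 322.2] [619.  -34.5  82. ]
```

View pics/top1.png

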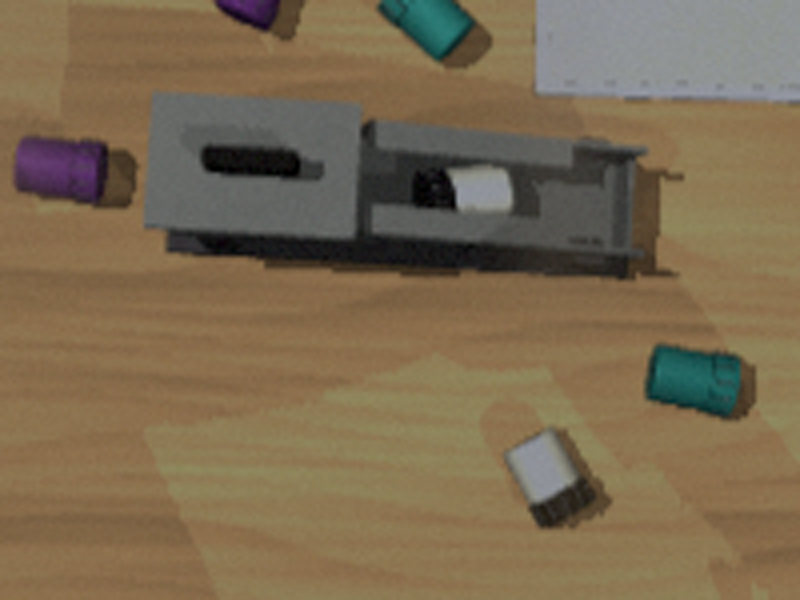

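```bash
python3 - <<'E'
from h import *
np.set_printoptions(precision=1,suppress=True)
M=model("top"); c=lambda x,y:(130+(y-1.5)/4,220+(x-1.5)/4)
for nm,x,y,z in(("c1",153,93,143),("c2",362,102,143),("c3",357,238,143),("c4",145,227,143),("gripL",202,160,170),("gripR",299,162,170),
 ("stuckcap",415,187,82),("stuckend",511,190,80),("lipL_top",374,123,110),("lipL_end",575,140,90),("lipR_top",374,208,110),("lipR_end",628,246,80),("capend",567,507,22),("potend",530,447,22)):
    print(nm,w("top",c(x,y),z,M))
E
```

```text
c1 [680.1 155.9 143. ]
c2 [678.   22.9 143. ]
c3 [590.8  23.7 143. ]
c4 [594.3 157.7 143. ]
gripL [633.8 120.4 170. ]
gripR [634.2  60.5 170. ]
stuckcap [633.  -13.3  82. ]
stuckend [633.  -77.9  80. ]
lipL_top [670.6  15.1 110. ]
lipL_end [ 666.4 -119.3   90. ]
lipR_top [614.5  13.7 110. ]
lipR_end [ 597.2 -157.1   80. ]
capend [ 420.  -125.7   22. ]
potend [460.8 -99.1  22. ]
```

View pics/side1.png

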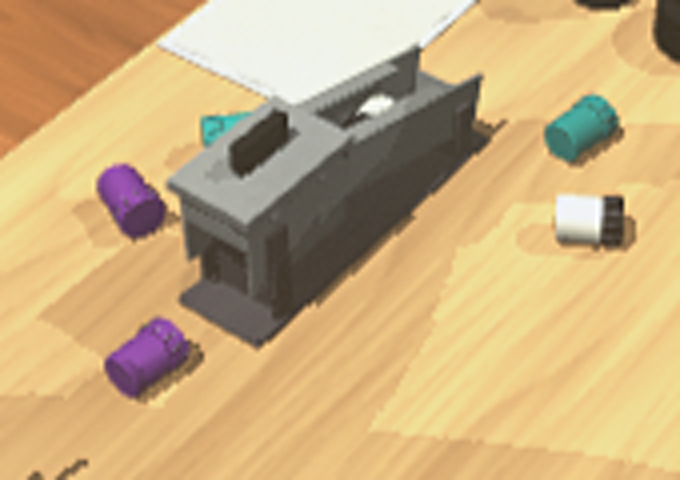

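apply_moves(
  moves=[
    [50,11.55,14.66,0,8.7],
    [50,11.55,14.66,0,8.7],
    [50,11.55,14.66,0,8.7],
    [50,11.55,14.66,0,8.7],
    [50,11.55,14.66,0,8.7],
    [50,11.55,14.66,0,8.7],
    [50,11.55,14.66,0,8.7],
    [50,11.55,14.66,0,8.7],
    [50,11.55,14.66,0,8.7],
    [50,11.55,14.66,0,8.7],
  ],
  squeeze=40,
)

```text
time_s: 1.95
tool_pos: [482.9, -101.1, 231.5]
orientation: [0.0, 0.714, 0.7, 0.0]
ft_force: [-0.0, -0.3, 0.5]
grip_width: 50.1
grip_force: 0.0
```

apply_moves(
  moves=[
    [50,3.8,4.82,0,0],
    [50,3.8,4.82,0,0],
    [50,3.8,4.82,0,0],
    [50,3.8,4.82,0,0],
    [50,3.8,4.82,0,0],
    [50,3.8,4.82,0,0],
    [50,3.8,4.82,0,0],
  ],
)

```text
time_s: 2.65
tool_pos: [634.1, 90.7, 230.3]
orientation: [-0.0, 0.714, 0.7, -0.001]
ft_force: [0.2, -0.7, 0.6]
grip_width: 49.8
grip_force: 0.0
```

```bash
python3 - <<'E'
from h import *
np.set_printoptions(precision=2,suppress=True)
s=manip.state(); print(s["tool_pos"],s["orientation"])
im=snap("wrist","w1")
for l,z in(("cover_grip",158),("stuck_pot_mid",82),("edges_mid",60)):
    for r in models.spot_point(l,"wrist")[:3]: print(l,r["p"],np.array(r["pixel"]),w("wrist",r["pixel"],z))
E
```

```text
[634.05  90.74 230.3 ] [-0.    0.71  0.7  -0.  ]
cover_grip 0.8 [206. 328.] [636.75  88.82 158.  ]
stuck_pot_mid 0.92 [ 13.7 336.3] [646.98 222.17  82.  ]
stuck_pot_mid 0.82 [154.4 471.1] [763.34 108.37  82.  ]
stuck_pot_mid 0.8 [263.2 443.1] [746.55   3.93  82.  ]
edges_mid 0.58 [293.9 323. ] [630.55 -40.82  60.  ]
```

View pics/w1.png

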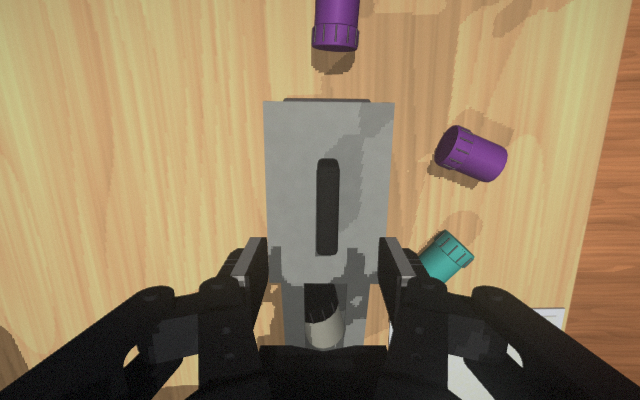

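apply_moves(
  moves=[
    [50,0.05,-0.03,-1.0,0],
    [50,0.05,-0.03,-1.8,0],
    [50,0.05,-0.03,-2.07,0],
    [50,0.05,-0.03,-2.07,0],
    [0,0.05,-0.03,-2.07,0],
    [0,0.05,-0.03,-2.07,0],
    [0,0.05,-0.03,-2.07,0],
    [0,0.05,-0.03,-2.07,0],
  ],
  squeeze=50,
)

```text
time_s: 3.65
tool_pos: [637.0, 88.6, 150.4]
orientation: [0.001, 0.715, 0.7, 0.001]
ft_force: [0.1, -0.5, 6.2]
grip_width: 13.1
grip_force: 50.1
```

apply_moves(
  moves=[
    [0,0,0,0.5,0],
    [0,0,0,1.4,0],
    [0,-1.2,0.4,1.4,0],
    [0,-2.4,0.8,1.4,0],
    [0,-3.6,1.2,1.4,0],
    [0,-4.7,1.5,1.2,0],
    [0,-4.7,1.5,0,0],
    [0,-4.7,1.5,-1.2,0],
    [0,-4.7,1.5,-2.4,0],
    [0,-4.7,1.5,-2.9,0],
  ],
)

```text
time_s: 4.65
tool_pos: [445.9, 148.1, 29.7]
orientation: [-0.001, 0.714, 0.7, -0.002]
ft_force: [-0.3, -0.4, -0.8]
grip_width: 12.9
grip_force: 49.3
```

apply_moves(
  moves=[
    [0,0,0,-0.15,0],
    [0,0,0,-0.28,0],
    [0,0,0,-0.28,0],
    [0,0,0,-0.32,0],
    [0,0,0,-0.32,0],
  ],
)

```text
time_s: 5.15
tool_pos: [448.7, 148.8, 20.6]
orientation: [0.0, 0.715, 0.7, 0.001]
ft_force: [0.4, 0.6, -1.3]
grip_width: 13.3
grip_force: 49.3
```

apply_moves(
  moves=[
    [0,0,0,-0.05,0],
    [0,0,0,-0.07,0],
    [0,0,0,-0.07,0],
    [40,0,0,-0.07,0],
    [40,0,0,-0.07,0],
    [40,0,0,0,0],
    [40,0,0,1.2,0],
    [30,0,0,2.4,0],
    [0,0,0,3.6,0],
    [0,0,0,4.5,0],
  ],
)

```text
time_s: 6.15
tool_pos: [448.2, 148.6, 202.8]
orientation: [0.0, 0.715, 0.7, 0.001]
ft_force: [0.7, 0.2, -0.9]
grip_width: 2.0
grip_force: 0.0
```

```bash
python3 - <<'E'
from h import *
np.set_printoptions(precision=2,suppress=True)
s=manip.state(); print(s["tool_pos"],s["orientation"])
snap("top","top2",(130,280,220,420),4)
for l,z in(("cover_grip",26),("edges_mid",60)):
    for r in models.spot_point(l,"top")[:3]: print(l,r["p"],np.array(r["pixel"]),w("top",r["pixel"],z))
E
```

```text
[448.23 148.64 202.81] [0.   0.71 0.7  0.  ]
cover_grip 0.7 [243.3 260.8] [449.18 154.46  26.  ]
cover_grip 0.69 [190.3 465. ] [ 612.1  -414.49   26.  ]
cover_grip 0.35 [234.9 466. ] [ 486.87 -416.69   26.  ]
edges_mid 0.77 [177. 332.] [635.   -37.37  60.  ]
```

View pics/top2.png

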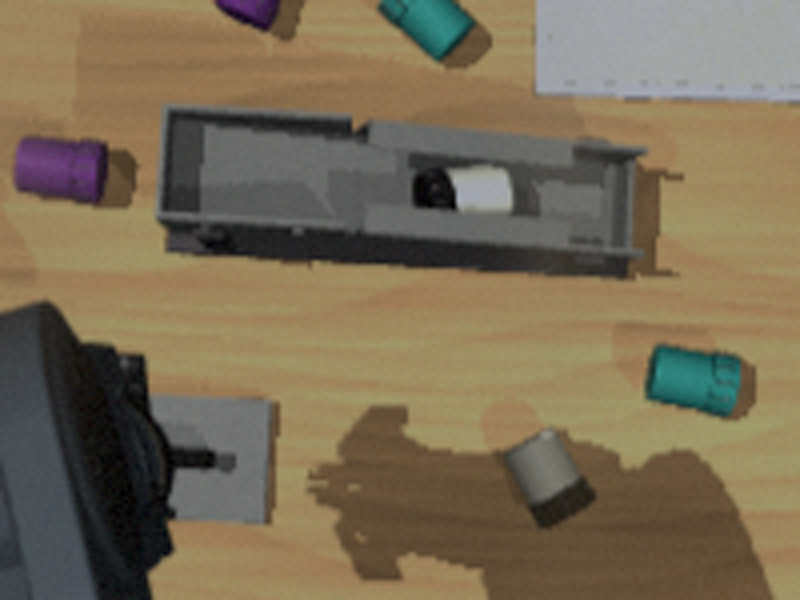

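```bash
python3 - <<'E'
from h import *
np.set_printoptions(precision=1,suppress=True)
M=model("top"); c=lambda x,y:(130+(y-1.5)/4,220+(x-1.5)/4)
for nm,x,y,z in(("rim far-left",163,106,140),("rim near-left",160,218,140),("rim far right",352,120,140),("rim near right",350,227,140),("wall far stop",645,151,80),("wall near stop",638,251,80),("lip far",372,123,122),("lip near",366,228,122),("lipin far",410,152,118),("lipin near",372,205,122),("potlow far",509,166,80),("potlow near",511,211,80),("potlow mid",512,189,95)):
    print(nm,w("top",c(x,y),z,M))
E
```

```text
rim far-left [672.5 149.7 140. ]
rim near-left [600.6 148.9 140. ]
rim far right [666.7  29.  140. ]
rim near right [598.1  28.4 140. ]
wall far stop [ 661.9 -167.8   80. ]
wall near stop [ 594.  -163.9   80. ]
lip far [668.4  16.4 122. ]
lip near [599.8  18.4 122. ]
lipin far [650.7  -8.8 118. ]
lipin near [614.8  14.9 122. ]
potlow far [649.2 -76.2  80. ]
potlow near [618.7 -78.2  80. ]
potlow mid [631.5 -77.4  95. ]
```

apply_moves(
  moves=[
    [0,4.6,-6.2,0,11.25],
    [0,4.6,-6.2,0,11.25],
    [0,4.6,-6.2,0,11.25],
    [0,4.6,-6.2,0,11.25],
    [0,4.6,-6.2,0,11.25],
    [0,4.6,-6.2,0,11.25],
    [0,4.6,-6.2,0,11.25],
    [0,4.6,-6.2,-1,11.25],
    [0,4.6,-6.2,-1.5,11.25],
    [0,4.6,-6.2,-1.5,11.25],
  ],
)

```text
time_s: 7.3
tool_pos: [629.1, -99.5, 134.1]
orientation: [-0.004, 0.064, 0.998, 0.0]
ft_force: [-0.0, 0.3, 0.3]
grip_width: -0.1
grip_force: 0.0
```

```bash
python3 - <<'E'
from h import *
np.set_printoptions(precision=2,suppress=True)
s=manip.state(); print(s["tool_pos"],s["orientation"],s["joint_pos"])
snap("wrist","w2")
for l,z in(("stuck_pot_mid",80),("edges_mid",60),("stop",31)):
    for r in models.spot_point(l,"wrist")[:3]: print(l,r["p"],np.array(r["pixel"]),w("wrist",r["pixel"],z))
print(p("wrist",s["tool_pos"]))
E
```

```text
[629.13 -99.45 134.11] [-0.    0.06  1.    0.  ] [-0.16  0.48  0.1   1.2  -0.   -0.03]
stuck_pot_mid 0.96 [202.  411.9] [630.96 -42.79  80.  ]
stuck_pot_mid 0.86 [330.8 434.6] [726.76 -32.98  80.  ]
stuck_pot_mid 0.81 [337.9 572.7] [745.4   62.68  80.  ]
stop 0.88 [200.1 252.7] [ 631.09 -153.67   31.  ]
[243.34 320.51]
```

View pics/w2.png

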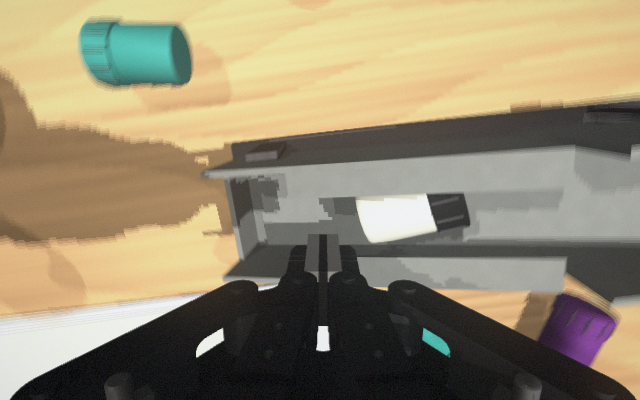

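apply_moves(
  moves=[
    [0,0,0,-0.5,0.75],
    [0,0,0,-0.5,0.75],
    [0,0,0,-0.5,0.75],
  ],
)

```text
time_s: 7.8
tool_pos: [631.7, -99.3, 119.9]
orientation: [-0.0, 0.017, 1.0, -0.0]
ft_force: [-0.2, -0.2, 0.7]
grip_width: 0.0
grip_force: 0.0
```

```bash
python3 - <<'E'
from h import *
np.set_printoptions(precision=2,suppress=True)
s=manip.state(); print(s["tool_pos"],s["orientation"],s["joint_pos"])
snap("wrist","w3")
E
```

```text
[631.71 -99.32 119.87] [-0.    0.02  1.   -0.  ] [-0.16  0.48  0.07  1.16 -0.   -0.12]
```

View pics/w3.png

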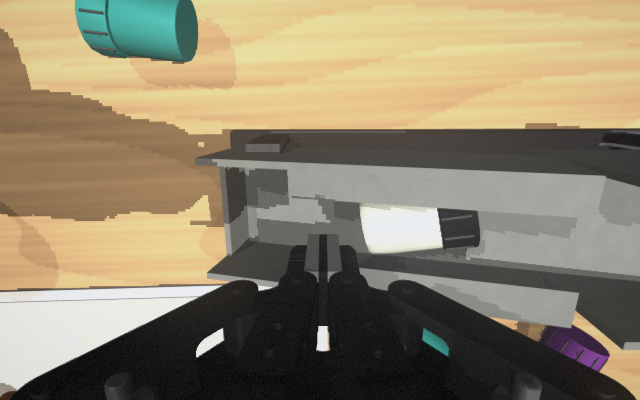

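apply_moves(
  moves=[
    [0,0,0,-0.6,0],
    [0,0,0,-1.0,0],
    [0,0,0,-1.3,0],
    [0,0,0,-1.57,0],
    [0,0,0,-1.57,0],
  ],
)

```text
time_s: 8.35
tool_pos: [631.3, -99.4, 55.9]
orientation: [-0.001, 0.015, 1.0, 0.0]
ft_force: [-0.2, -0.2, -0.6]
grip_width: -0.3
grip_force: 0.0
```

apply_moves(
  moves=[
    [0,0.01,0.3,0.075,0],
    [0,0.02,0.6,0.15,0],
    [0,0.02,0.9,0.225,0],
    [0,0.03,1.2,0.3,0],
    [0,0.04,1.5,0.375,0],
    [0,0.04,1.8,0.45,0],
    [0,0.05,2.1,0.525,0],
    [0,0.06,2.4,0.6,0],
    [0,0.07,2.7,0.675,0],
    [0,0.075,2.8,0.7,0],
  ],
)

```text
time_s: 9.35
tool_pos: [635.2, 13.8, 85.4]
orientation: [0.0, 0.014, 1.0, -0.0]
ft_force: [-0.3, -4.0, 2.0]
grip_width: 0.1
grip_force: 2.1
```

```bash
python3 - <<'E'
from h import *
np.set_printoptions(precision=2,suppress=True)
snap("wrist","w4"); s=manip.state(); print(s["tool_pos"],s["ft_force"])
for r in models.spot_point("stuck_pot_mid","wrist")[:3]: print(r["p"],np.array(r["pixel"]),w("wrist",r["pixel"],110))
E
```

```text
[635.23  13.83  85.34] [ 0.32 -1.37  1.59]
0.95 [256.6 443.9] [626.21  61.02 110.  ]
```

View pics/w4.png

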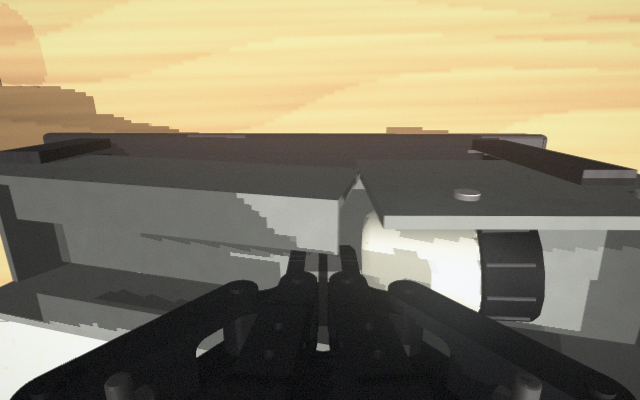

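apply_moves(
  moves=[
    [0,0,0.25,0.06,0],
    [0,0.01,0.5,0.125,0],
    [0,0.01,0.5,0.125,0],
    [0,0.01,0.4,0.125,0],
    [0,0.01,0.4,1.3,0],
    [40,0.01,0.4,2.2,0],
    [74,0.01,0.7,2.5,0],
    [74,0.01,0.7,2.5,0],
    [74,0.01,0.7,2.5,0],
  ],
)

```text
time_s: 10.35
tool_pos: [634.8, 40.6, 183.7]
orientation: [-0.001, 0.014, 1.0, -0.0]
ft_force: [0.1, -0.1, -0.5]
grip_width: 57.9
grip_force: 0.0
```

```bash
python3 - <<'E'
from h import *
np.set_printoptions(precision=2,suppress=True)
snap("wrist","w5"); s=manip.state(); print(s["tool_pos"],s["ft_force"],s["grip_width"])
for r in models.spot_point("stuck_pot_mid","wrist")[:2]: print(r["p"],np.array(r["pixel"]),w("wrist",r["pixel"],115))
r=models.outline_of("stuck_pot_mid","wrist")[0]; c,_=cv2.findContours(r["region"].astype(np.uint8),0,2); b=cv2.boxPoints(cv2.minAreaRect(max(c,key=len))); print(b)
for q in b: print(w("wrist",q[::-1],125))
E
```

```text
[634.48  40.4  183.1 ] [ 0.34 -0.11 -0.44] 65.18585773546555
0.97 [305.8 270.8] [707.27   1.51 115.  ]
0.86 [38.9 16.8] [ 526.94 -132.62  115.  ]
[[334.21 227.2 ]
 [335.76 163.85]
 [434.16 166.25]
 [432.62 229.6 ]]
[644.69  47.94 125.  ]
[603.78  49.74 125.  ]
[607.05 109.38 125.  ]
[648.21 110.79 125.  ]
```

View pics/w5.png

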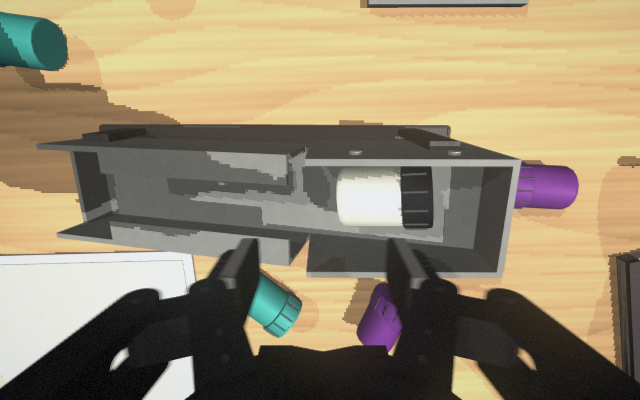

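apply_moves(
  moves=[
    [74,-0.22,1.0,0,0],
    [74,-0.22,1.0,0,0],
    [74,-0.22,1.0,-0.8,0],
    [74,-0.22,1.0,-1.4,0],
    [74,-0.22,1.0,-1.8,0],
    [74,-0.22,1.0,-2.05,0],
    [74,-0.22,1.0,-2.05,0],
  ],
)

```text
time_s: 11.2
tool_pos: [625.5, 80.1, 101.0]
orientation: [-0.002, 0.015, 1.0, -0.0]
ft_force: [0.2, 0.3, -0.2]
grip_width: 73.8
grip_force: 0.0
```

apply_moves(
  moves=[
    [40,0,0,0,0],
    [40,0,0,0,0],
    [40,0,0,0,0],
    [40,0,0,0,0],
    [40,0,0,0.1,0],
    [40,0,0,0.1,0],
  ],
  squeeze=40,
)

```text
time_s: 11.8
tool_pos: [626.7, 80.6, 107.5]
orientation: [0.0, 0.014, 1.0, 0.0]
ft_force: [0.7, 0.3, -0.4]
grip_width: 61.8
grip_force: 41.6
```

apply_moves(
  moves=[
    [40,0.1,0,0.3,0],
    [40,0.2,0,0.6,0],
    [40,0.2,0,1.0,0],
    [40,0.2,0,1.6,0],
    [40,0.2,0,2.2,0],
    [40,0.2,0,2.2,0],
  ],
)

```text
time_s: 12.4
tool_pos: [636.0, 80.8, 198.3]
orientation: [0.003, 0.014, 1.0, 0.0]
ft_force: [1.1, 0.3, -0.3]
grip_width: 61.8
grip_force: 41.7
```

```bash
python3 - <<'E'
from h import *
snap("wrist","w6")
E
```

```text
(no output)
```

View pics/w6.png

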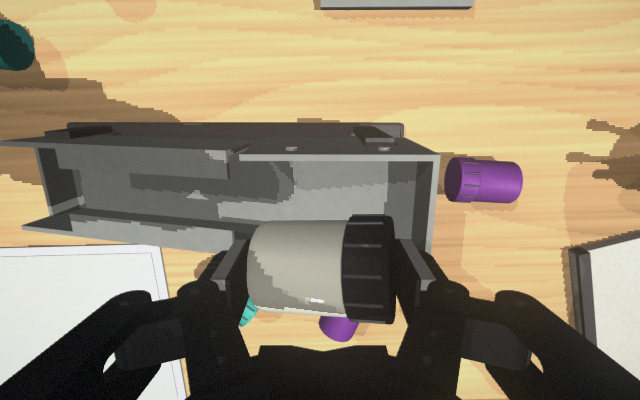

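apply_moves(
  moves=[
    [40,-1.1,-0.6,0,0],
    [40,-2.2,-1.3,0,0],
    [40,-3.4,-2.0,0,0],
    [40,-3.4,-2.0,-1.0,0],
    [40,-3.4,-2.0,-2.0,0],
    [40,-3.4,-2.0,-3.0,0],
    [40,-3.4,-2.0,-4.0,0],
    [40,-3.4,-2.0,-4.3,0],
    [40,-3.4,-2.0,-4.4,0],
    [40,-3.4,-2.0,-4.4,0],
  ],
)

```text
time_s: 13.45
tool_pos: [497.0, 0.6, 17.5]
orientation: [-0.001, 0.014, 1.0, -0.0]
ft_force: [-0.5, 0.4, -0.3]
grip_width: 61.1
grip_force: 41.5
```

apply_moves(
  moves=[
    [40,0,0,-0.08,0],
    [40,0,0,-0.16,0],
    [40,0,0,-0.24,0],
    [40,0,0,-0.32,0],
    [40,0,0,-0.32,0],
  ],
  squeeze=20,
)

```text
time_s: 13.95
tool_pos: [499.6, 1.4, 6.4]
orientation: [0.001, 0.014, 1.0, 0.001]
ft_force: [1.9, 3.9, 6.1]
grip_width: 57.5
grip_force: 20.3
```

apply_moves(
  moves=[
    [66,0,0,0.03,0],
    [72,0,0,0.03,0],
    [76,0,0,0.03,0],
    [80,0,0,0.03,0],
    [80,0,0,1.0,0],
    [80,0,0,2.0,0],
    [80,0,0,2.5,0],
    [80,0,0,2.5,0],
  ],
)

```text
time_s: 14.75
tool_pos: [500.4, 0.5, 108.9]
orientation: [0.003, 0.014, 1.0, -0.0]
ft_force: [-0.9, 0.5, -0.6]
grip_width: 80.0
grip_force: 0.0
```

```bash
python3 - <<'E'
from h import *
np.set_printoptions(precision=2,suppress=True)
snap("wrist","w7"); s=manip.state(); print(s["tool_pos"],s["orientation"],s["grip_width"],s["joint_pos"])
for n in("wrist","top"):
  if n=="top": snap("top")
  for r in models.outline_of("stuck_pot_mid",n):
    c,_=cv2.findContours(r["region"].astype(np.uint8),0,2); b=cv2.boxPoints(cv2.minAreaRect(max(c,key=len)))
    W=np.array([w(n,q[::-1],22)[:2] for q in b]); print(n,round(r["p"],2),np.array(r["pixel"]),W.mean(0),W.round(0).tolist())
E
```

```text
[499.39   0.46 107.16] [ 0.    0.01  1.   -0.  ] 80.01403507723062 [ 0.    0.27 -0.31  0.99 -0.    0.03]
wrist 0.94 [223.2  39.3] [ 509.96 -200.49] [[530.0, -240.0], [483.0, -224.0], [490.0, -162.0], [537.0, -176.0]]
wrist 0.88 [344.7 632. ] [631.52 242.58] [[620.0, 231.0], [621.0, 249.0], [643.0, 254.0], [642.0, 236.0]]
wrist 0.59 [194. 326.] [496.13   1.79] [[472.0, -28.0], [474.0, 33.0], [520.0, 33.0], [519.0, -31.0]]
top 0.76 [125.1 287.9] [787.4  100.77] [[765.0, 133.0], [827.0, 107.0], [810.0, 68.0], [748.0, 94.0]]
top 0.69 [223.2 391. ] [ 512.29 -212.35] [[497.0, -177.0], [539.0, -185.0], [528.0, -248.0], [486.0, -240.0]]
top 0.67 [171.1 233.9] [647.86 236.16] [[628.0, 270.0], [671.0, 268.0], [668.0, 203.0], [624.0, 204.0]]
top 0.54 [134.4 328.7] [767.08 -18.2 ] [[771.0, 18.0], [804.0, -12.0], [763.0, -55.0], [730.0, -24.0]]
top 0.53 [246.1 259.1] [448.99 155.67] [[407.0, 217.0], [493.0, 217.0], [491.0, 94.0], [405.0, 95.0]]
```

View pics/w7.png

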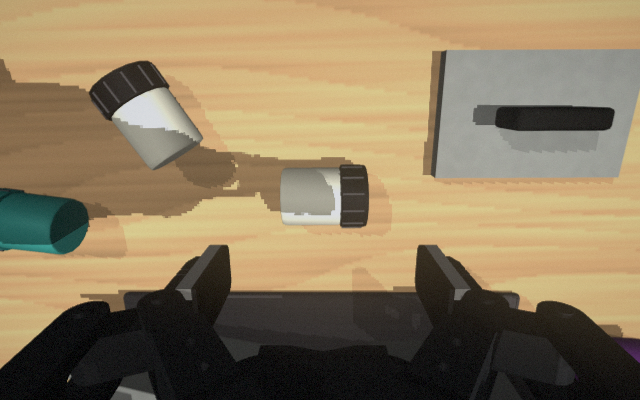

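apply_moves(
  moves=[
    [80,0,0,0,-11.1],
    [80,0,0,0,-11.1],
    [80,0,0,0,-11.1],
    [80,0,0,0,-11.1],
    [80,0,0,0,-11.1],
    [80,0,0,0,-11.1],
    [80,0,0,0,-11.1],
    [80,0,0,0,-11.1],
    [80,0,0,0,-11.1],
    [80,0,0,0,-11.1],
  ],
)

```text
time_s: 15.95
tool_pos: [497.6, 0.5, 104.6]
orientation: [-0.001, 0.694, 0.72, -0.001]
ft_force: [-0.3, -0.2, 0.0]
grip_width: 79.9
grip_force: 0.0
```

apply_moves(
  moves=[
    [80,-0.03,0.03,-0.5,-0.5],
    [80,-0.03,0.03,-1.2,-0.5],
    [80,-0.03,0.03,-2.0,-0.5],
    [80,-0.03,0.03,-2.5,-0.5],
    [80,-0.03,0.03,-2.55,-0.5],
    [30,-0.03,0.03,-2.55,-0.5],
    [30,-0.03,0.03,-2.55,-0.5],
    [30,-0.03,0.03,-2.55,-0.5],
    [30,-0.03,0.03,-2.55,-0.5],
    [30,-0.03,0.03,-2.55,-0.5],
  ],
  squeeze=30,
)

```text
time_s: 16.95
tool_pos: [498.1, 1.8, 5.1]
orientation: [0.001, 0.717, 0.697, 0.001]
ft_force: [-0.9, -0.5, 6.9]
grip_width: 42.7
grip_force: 30.6
```

apply_moves(
  moves=[
    [30,0,0,0.4,0],
    [30,0,0,1.5,0],
    [30,0,0,2.7,0],
    [30,0,0,3.9,1],
    [30,0,0,4.9,2],
    [30,1.0,0.6,4.9,3],
    [30,2.0,1.2,4.9,4],
    [30,3.0,1.8,4.9,5],
    [30,3.46,2.08,4.9,6],
    [30,3.46,2.08,4.9,7],
  ],
)

```text
time_s: 17.95
tool_pos: [637.9, 86.8, 199.0]
orientation: [0.0, 0.302, 0.953, 0.0]
ft_force: [-0.8, -0.6, -1.2]
grip_width: 42.9
grip_force: 31.0
```

apply_moves(
  moves=[
    [30,0,0,0,1],
    [30,0,0,0,2],
    [30,0,0,0,3],
    [30,0,0,0,4.25],
    [30,0,0,0,4.25],
    [30,0,0,0,4.25],
  ],
)

```text
time_s: 18.55
tool_pos: [635.6, 84.9, 200.2]
orientation: [0.0, 0.015, 1.0, -0.0]
ft_force: [1.2, -0.4, -1.2]
grip_width: 42.9
grip_force: 31.0
```

```bash
python3 - <<'E'
from h import *
snap("wrist","w8");s=manip.state();print(s["tool_pos"],s["orientation"],s["joint_pos"],s["grip_width"])
E
```

```text
[635.64563027  84.93293198 200.17446628] [ 2.71214626e-05  1.57324194e-02  9.99876237e-01 -4.22769707e-05] [ 1.32873880e-01  4.51130228e-01  2.25020244e-01  1.34464522e+00
 -9.16532517e-05  1.64340015e-01] 43.03095700720756
```

View pics/w8.png

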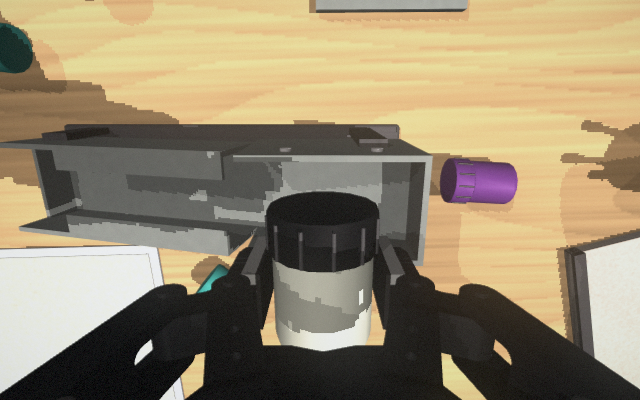

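```bash
python3 - <<'E'
from h import *
np.set_printoptions(precision=1,suppress=True)
M=model("wrist"); print(-M[3].T@M[4])
for q,z in(((192,322),239),((192,322),195),((235,322),239),((270,322),239),((157,432),140),((157,285),140),((163,418),140),((263,424),140),((163,285),140)): print(q,z,w("wrist",q,z,M))
for x in(604,606,608): print(p("wrist",[x,85,195],M),p("wrist",[x,85,239],M))
E
```

```text
[567.1  87.8 343.5]
(192, 322) 239 [595.9  86.7 239. ]
(192, 322) 195 [608.   86.2 195. ]
(235, 322) 239 [610.7  86.2 239. ]
(270, 322) 239 [623.7  85.7 239. ]
(157, 432) 140 [603.3 153.2 140. ]
(157, 285) 140 [600.3  63.8 140. ]
(163, 418) 140 [606.7 144.8 140. ]
(263, 424) 140 [674.3 151.8 140. ]
(163, 285) 140 [604.   63.6 140. ]
[183.6 319.1] [216.  317.8]
[187.8 319.3] [221.7 318. ]
[192.1 319.4] [227.4 318.2]
```

apply_moves(
  moves=[
    [30,0,0,-0.8,0],
    [30,0,0,-1.3,0],
    [30,0,0,-1.7,0],
    [30,0,0,-2.1,0],
    [30,0,0,-2.42,0],
    [30,0,0,-2.42,0],
  ],
)

```text
time_s: 19.2
tool_pos: [634.6, 84.8, 101.5]
orientation: [-0.001, 0.015, 1.0, -0.0]
ft_force: [-1.2, 0.1, -1.5]
grip_width: 43.1
grip_force: 31.0
```

apply_moves(
  moves=[
    [52,0,0,0,0],
    [60,0,0,0,0],
    [64,0,0,0,0],
    [66,0,0,0.1,0],
    [66,0,0,0.6,0],
    [66,0,0,1.4,0],
    [66,0,0,2.2,0],
    [66,0,0,2.2,0],
  ],
)

```text
time_s: 20.0
tool_pos: [637.9, 85.3, 196.7]
orientation: [0.004, 0.014, 1.0, 0.001]
ft_force: [1.1, 0.5, 0.4]
grip_width: 66.3
grip_force: 0.0
```

```bash
python3 - <<'E'
from h import *
np.set_printoptions(precision=1,suppress=True)
snap("wrist","w9");s=manip.state();print(s["tool_pos"],s["orientation"],s["grip_width"])
for r in models.outline_of("stuck_pot_mid","wrist"): print(r["p"],r["pixel"],w("wrist",r["pixel"],60))
E
```

```text
[637.1  85.2 194.3] [0. 0. 1. 0.] 66.05510272889549
0.78 [43.1, 10.5] [ 520.6 -146.4   60. ]
0.75 [194.5, 167.3] [642.3 -46.6  60. ]
0.67 [176.5, 477.7] [634.3 215.7  60. ]
0.61 [306.1, 248.0] [753.   12.2  60. ]
```

View pics/w9.png

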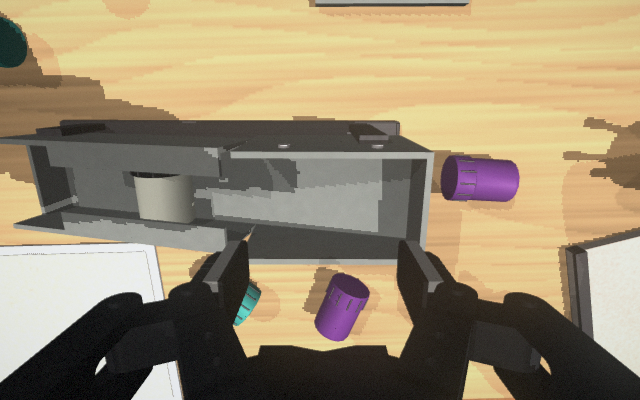

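apply_moves(
  moves=[
    [80,-1,-1,0,0.9],
    [80,-2,-1.9,0,1.8],
    [80,-2.9,-2.8,0,2.7],
    [80,-3.8,-3.7,0,3.6],
    [80,-4.9,-4.9,0,4.35],
    [80,-4.9,-4.9,-1,4.35],
    [80,-4.9,-4.9,-1.5,4.35],
    [80,-4.9,-4.9,-1.5,4.35],
    [80,-4.9,-4.9,-1.5,4.35],
  ],
)

```text
time_s: 21.0
tool_pos: [439.6, -110.9, 131.2]
orientation: [-0.0, -0.286, 0.958, 0.0]
ft_force: [0.2, 0.8, 0.4]
grip_width: 79.7
grip_force: 0.0
```

```bash
cat > loc.py <<'E'
from h import *
np.set_printoptions(precision=1,suppress=True)
im=snap("wrist");s=manip.state();print(s["tool_pos"],s["orientation"],s["grip_width"])
M=model("wrist")
for r in models.outline_of("pot1_mid","wrist"):
    g=r["region"]; v=im[g].astype(float); sat=np.mean(v.max(1)-v.min(1))
    c,_=cv2.findContours(g.astype(np.uint8),0,2); b=cv2.boxPoints(cv2.minAreaRect(max(c,key=len)))
    W=np.array([w("wrist",q[::-1],22,M)[:2] for q in b]); e=[W[1]-W[0],W[2]-W[1]]; L=max(e,key=np.linalg.norm)
    # dark (cap) vs white direction
    ys,xs=np.where(g&(im.max(2)<80)); cap=w("wrist",(ys.mean(),xs.mean()),22,M) if len(ys) else None
    print(round(r["p"],2),np.array(r["pixel"]),"sat",sat,"ctr",W.mean(0),"len",[np.linalg.norm(k) for k in e],"axis deg",np.degrees(np.arctan2(L[1],L[0]))%180,"cap",cap)
E
python3 loc.py
```

```text
[ 440.3 -110.9  131.8] [ 0.  -0.3  1.  -0. ] 79.92329467230957
0.69 [336.6 237.2] sat 7.119130434782608 ctr [594.4 -89. ] len [np.float64(44.41215079693952), np.float64(72.93202679446492)] axis deg 88.24536881252492 cap [ 594.4 -100.5   22. ]
```

```bash
python3 - <<'E'
from h import *
np.set_printoptions(precision=1,suppress=True)
im=snap("wrist"); M=model("wrist"); print(p("wrist",[440,-112,22],M))
for r in models.spot_point("stuck_pot_mid","wrist")+models.look_for("pot2_mid","wrist"): print(round(r["p"],2),np.array(r["pixel"]),w("wrist",r["pixel"],22,M))
i=im.astype(int); g=((i.max(2)-i.min(2)<35)&(i.min(2)>90)).astype(np.uint8)
n,lb,st,ce=cv2.connectedComponentsWithStats(g)
for k in range(1,n):
    if st[k,4]>300: print(st[k],ce[k],w("wrist",ce[k][::-1],22,M),im[lb==k].mean(0))
snap("top"); 
for r in models.spot_point("pot1_mid","top"): print("top",round(r["p"],2),np.array(r["pixel"]),w("top",r["pixel"],22))
E
```

```text
[188.1 321.3]
0.88 [378.  160.3] [ 673.4 -137.3   22. ]
0.79 [194.4 165.1] [ 511.1 -211.4   22. ]
0.59 [187.1 323.3] [ 438.5 -111.2   22. ]
[ 294  179   54   56 2559] [320.4 206.6] [ 453.  -104.4   22. ] [183.1 183.8 178.6]
[ 508  273  132   81 1874] [560.6 305.8] [414.9 117.6  22. ] [127.2 127.2 120.8]
[  0 319  36  50 902] [ 11.5 341.1] [ 709.4 -266.1   22. ] [170.4 173.2 169.2]
[120 374  37  26 549] [137.9 390.3] [ 697.7 -148.7   22. ] [156.2 156.8 147.9]
top 0.28 [176.7 332.7] [641.2 -40.9  22. ]
```

apply_moves(
  moves=[
    [80,-0.03,0,-1,0],
    [80,-0.03,0,-2,0],
    [80,-0.03,0,-2.8,0],
    [80,-0.03,0,-3.17,0],
    [80,-0.03,0,-3.17,0],
    [30,-0.03,0,-3.17,0],
    [30,-0.03,0,-3.17,0],
    [30,-0.03,0,-3.17,0],
    [30,-0.03,0,-3.17,0],
  ],
)

```text
time_s: 22.25
tool_pos: [439.6, -111.3, 5.8]
orientation: [0.001, -0.286, 0.958, -0.001]
ft_force: [-0.5, -0.3, 5.6]
grip_width: 43.1
grip_force: 29.5
```

```bash
cat > chute.py <<'E'
from h import *
np.set_printoptions(precision=1,suppress=True)
im=snap("top"); i=im.astype(int); g=((i.max(2)-i.min(2)<30)&(i.min(2)>135)).astype(np.uint8); g[:, :220]=0; g[:160]=0; g[205:]=0; g[:,400:]=0
n,lb,st,ce=cv2.connectedComponentsWithStats(g)
for k in range(1,n):
    if st[k,4]>8: print(st[k],ce[k],w("top",ce[k][::-1],70))
for l in("stuck_pot_mid","pot1_mid"):
    for r in models.spot_point(l,"top"): print(l,round(r["p"],2),np.array(r["pixel"]),w("top",r["pixel"],70))
s=manip.state();print(s["tool_pos"],s["time_s"])
E
python3 chute.py
```

```text
[363 169  12  14 135] [368.8 175.7] [ 639.9 -136.9   70. ]
stuck_pot_mid 0.91 [182.  367.2] [ 622.5 -132.7   70. ]
stuck_pot_mid 0.79 [171.2 234.5] [642.3 227.3  70. ]
stuck_pot_mid 0.78 [221.4 388.8] [ 517.3 -192.5   70. ]
stuck_pot_mid 0.58 [124.8 284.1] [774.1  97.4  70. ]
stuck_pot_mid 0.53 [135.3 330.5] [748.4 -30.3  70. ]
pot1_mid 0.28 [192.3 466.8] [ 601.6 -403.6   70. ]
pot1_mid 0.22 [179.  305.7] [626.2  34.1  70. ]
[ 439.6 -111.3    5.8] 22.4
```

apply_moves(
  moves=[
    [30,0,0,0.5,0],
    [30,0,0,1.6,0],
    [30,0,0,2.8,0],
    [30,0,0,4.0,0],
    [30,0.5,0.5,4.85,-1],
    [30,1.3,1.3,4.85,-2],
    [30,2.2,2.2,4.85,-3],
    [30,3.1,3.1,4.85,-4],
    [30,4.0,4.0,4.85,-4.35],
    [30,4.92,4.91,4.85,-4.35],
  ],
)

```text
time_s: 23.4
tool_pos: [633.3, 83.9, 199.5]
orientation: [0.001, 0.015, 1.0, 0.0]
ft_force: [0.5, -0.9, 0.3]
grip_width: 43.5
grip_force: 30.8
```

apply_moves(
  moves=[
    [30,0,0,0,0],
    [30,0,0,0,0],
    [30,0,0,0,0],
  ],
)

```text
time_s: 23.7
tool_pos: [631.4, 81.7, 198.9]
orientation: [-0.0, 0.014, 1.0, -0.0]
ft_force: [-0.3, -0.4, -0.1]
grip_width: 43.1
grip_force: 31.0
```

```bash
python3 - <<'E'
from h import *
np.set_printoptions(precision=1,suppress=True)
im=snap("wrist","w10");s=manip.state();print(s["tool_pos"],s["orientation"],s["grip_width"])
o=cv2.imread("pics/w8.png")[:,:,::-1]
for a in(o,im):
    i=a[:,300:345].astype(int).mean(1)   # column profile through the pot
    print(np.round(i.mean(1)[170:345:4]).astype(int))
for r in models.outline_of("pot1_mid","wrist")[:3]: ys,xs=np.where(r["region"]); print(r["p"],r["pixel"],ys.min(),ys.max(),xs.min(),xs.max())
E
```

```text
[631.4  81.3 199.2] [ 0.  0.  1. -0.] 43.52824256182252
[140 140 140 140 140 156  30  29  28  28  27  27  27  27  45  44  51  52
  48  49  41  38  38  39  39  47 170 170 171 170 170 170 165 153 144 139
 137 137 137 136 152 230 230 230]
[139 139 140 140 140 139  31  29  28  27  28  26  27  26  40  43  43  47
  46  40  36  36  36  38  37  42 173 173 173 172 172 172 168 157 145 143
 151 140 137 137 175 231 231 230]
```

apply_moves(
  moves=[
    [30,0.12,0.09,0,0],
    [30,0.12,0.09,-0.4,0],
    [30,0.12,0.09,-0.9,0],
    [30,0.12,0.09,-1.3,0],
    [30,0.12,0.09,-1.7,0],
    [30,0.12,0.09,-2.1,0],
    [30,0.12,0.09,-2.4,0],
    [30,0.12,0.09,-2.4,0],
  ],
)

```text
time_s: 24.6
tool_pos: [636.0, 85.3, 101.1]
orientation: [-0.001, 0.014, 1.0, -0.0]
ft_force: [-0.7, -0.5, -1.1]
grip_width: 42.8
grip_force: 31.0
```

apply_moves(
  moves=[
    [52,0,0,0,0],
    [60,0,0,0,0],
    [64,0,0,0,0],
    [66,0,0,0.1,0],
    [66,0,0,0.6,0],
    [66,0,0,1.4,0],
    [66,0,0,2.4,0],
    [66,-1.2,0,2.6,0],
    [66,-2.4,0,2.6,0],
    [66,-3,0,2.6,0],
  ],
)

```text
time_s: 25.6
tool_pos: [514.0, 85.7, 207.7]
orientation: [0.0, 0.014, 1.0, 0.0]
ft_force: [0.3, -0.0, -0.1]
grip_width: 65.7
grip_force: 0.0
```

```bash
python3 chute.py; python3 - <<'E'
from h import *
np.set_printoptions(precision=2,suppress=True)
snap("top","top3"); M=model("top"); print(manip.state()["tool_pos"])
for r in models.outline_of("cover_grip","top")[:3]:
    c,_=cv2.findContours(r["region"].astype(np.uint8),0,2); m=cv2.minAreaRect(max(c,key=len)); b=cv2.boxPoints(m)
    W=np.array([w("top",q[::-1],11,M)[:2] for q in b]); print(round(r["p"],2),np.array(r["pixel"]),W.mean(0),W.round(0).tolist())
for r in models.spot_point("cover_grip","top")[:3]: print(r["p"],w("top",r["pixel"],26,M))
E
```

```text
[363 169  12  14 145] [368.8 175.9] [ 639.3 -136.7   70. ]
[347 171  12  12 126] [352.7 176.9] [635.5 -93.2  70. ]
stuck_pot_mid 0.88 [226.  389.5] [ 505.  -194.5   70. ]
stuck_pot_mid 0.67 [123.4 284.9] [778.   95.3  70. ]
stuck_pot_mid 0.64 [179.7 369.3] [ 628.9 -138.3   70. ]
stuck_pot_mid 0.6 [136.9 327.9] [743.8 -23.3  70. ]
stuck_pot_mid 0.45 [170.  236.1] [645.7 223.1  70. ]
stuck_pot_mid 0.26 [178.6 332.5] [629.3 -38.4  70. ]
[516.2  85.9 207.9] 25.75
[517.35  85.93 207.57]
```

apply_moves(
  moves=[
    [60,0,-1,0,-11.25],
    [60,0,-2,0,-11.25],
    [60,0,-3,0,-11.25],
    [60,0,-3,0,-11.25],
    [60,0,-3,0,-11.25],
    [60,0,-3,0,-11.25],
    [60,0,-3,0,-11.25],
    [60,0,-3,0,-11.25],
    [60,0,-3,0,-11.25],
    [60,0,-3,0,-11.25],
  ],
)

```text
time_s: 26.9
tool_pos: [518.0, -34.5, 206.0]
orientation: [-0.0, 0.694, 0.72, -0.0]
ft_force: [1.4, 0.2, 0.3]
grip_width: 60.3
grip_force: 0.0
```

```bash
cat > cov.py <<'E'
from h import *
np.set_printoptions(precision=2,suppress=True)
import sys
for n in sys.argv[1:]:
    im=snap(n,n+"c"); M=model(n); s=manip.state(); print(n,s["tool_pos"],s["orientation"],s["time_s"])
    for r in models.outline_of("cover_grip",n)[:3]:
        c,_=cv2.findContours(r["region"].astype(np.uint8),0,2); b=cv2.boxPoints(cv2.minAreaRect(max(c,key=len)))
        W=np.array([w(n,q[::-1],11,M)[:2] for q in b]); e=[W[1]-W[0],W[2]-W[1]]; L=max(e,key=np.linalg.norm)
        print(round(r["p"],2),np.array(r["pixel"]),W.mean(0),[np.linalg.norm(k) for k in e],np.degrees(np.arctan2(L[1],L[0]))%180)
    for r in models.spot_point("cover_grip",n)[:3]: print(r["p"],r["pixel"],w(n,r["pixel"],26,M))
E
python3 cov.py top side; python3 - <<'E'
from h import *
for n in("top","side"):
    im=cv2.imread(f"pics/{n}c.png").astype(int); M=model(n)
    g=((im.max(2)-im.min(2)<30)&(im.min(2)>130)).astype(np.uint8); k,lb,st,ce=cv2.connectedComponentsWithStats(g)
    for j in range(1,k):
        if 60<st[j,4]<600: print(n,st[j],w(n,ce[j][::-1],22,M).round())
E
```

```text
top [518.01 -34.49 206.02] [-0.    0.7   0.72 -0.  ] 26.95
0.57 [242.5 263.5] [448.92 151.84] [np.float64(86.30182575409306), np.float64(134.80624365390275)] 89.07999732307444
0.87 [244.7, 265.0] [445.62 142.7   26.  ]
side [517.56 -34.39 206.15] [-0.    0.69  0.72 -0.  ] 27.1
0.76 [273.2 333.4] [443.74 154.29] [np.float64(162.9451447699072), np.float64(100.95459053142416)] 89.05461792176513
0.81 [269.1, 334.9] [438.28 144.73  26.  ]
0.58 [192.8, 339.7] [ 642.12 -174.53   26.  ]
0.5 [207.7, 296.9] [721.21 -15.97  26.  ]
side [609   0  18  21 214] [  219. -2813.    22.]
side [380  14  12  18 127] [ 1387. -1755.    22.]
side [612 155  28  12  87] [ -196. -1016.    22.]
side [275 206  38  19 151] [702.  21.  22.]
side [620 389  20  11 185] [-402.   53.   22.]
```

apply_moves(
  moves=[
    [60,-0.4,1.1,0,-0.4],
    [60,-0.8,2.2,0,-0.4],
    [60,-1.2,3.3,0,-0.4],
    [60,-1.73,4.58,0,-0.4],
    [60,-1.73,4.58,-1.5,-0.4],
    [60,-1.73,4.58,-2.5,-0.4],
    [60,-1.73,4.58,-2.5,-0.4],
    [60,-1.73,4.58,-2.5,-0.4],
  ],
)

```text
time_s: 28.0
tool_pos: [447.5, 148.8, 107.0]
orientation: [-0.0, 0.711, 0.703, -0.001]
ft_force: [0.6, -0.1, 0.9]
grip_width: 60.1
grip_force: 0.0
```

```bash
python3 cov.py wrist; python3 - <<'E'
from h import *
im=cv2.imread("pics/wristc.png"); M=model("wrist")
g=(im.max(2)<70).astype(np.uint8); g[240:]=0
k,lb,st,ce=cv2.connectedComponentsWithStats(g)
for j in range(1,k):
    if st[j,4]>300:
        c,_=cv2.findContours((lb==j).astype(np.uint8),0,2); print(st[j],cv2.minAreaRect(c[0]),w("wrist",ce[j][::-1],38,M))
E
```

```text
wrist [448.87 149.06 108.23] [0.   0.71 0.7  0.  ] 28.05
0.7 [181.1 322.8] [449.69 151.22] [np.float64(135.58213319460566), np.float64(86.69469277050914)] 85.57248834596507
0.75 [197.3, 324.7] [450.23 152.27  26.  ]
[ 587   11   53  103 2454] ((613.0, 62.0), (102.0, 52.0), 90.0) [624.78615644 235.9775106   38.        ]
[ 314  153   23   87 1787] ((325.12298583984375, 196.0340576171875), (21.128087997436523, 86.21350860595703), 0.7440592050552368) [451.32771969 156.60384391  38.        ]
[ 507  175  133   65 4038] ((572.9999389648438, 206.99998474121094), (63.99999237060547, 131.99996948242188), 90.0) [625.43927993 138.19971033  38.        ]
```

apply_moves(
  moves=[
    [50,0,0,-1,-0.05],
    [50,0,0,-1.8,-0.05],
    [50,0,0,-2.2,-0.05],
    [50,0,0,-2.2,-0.05],
    [0,0,0,-2.2,-0.05],
    [0,0,0,-2.2,-0.05],
    [0,0,0,-2.2,-0.05],
    [0,0,0,-2.2,-0.05],
    [0,0,0,-2.2,-0.05],
  ],
  squeeze=50,
)

```text
time_s: 29.05
tool_pos: [449.2, 149.3, 20.2]
orientation: [0.001, 0.714, 0.7, 0.001]
ft_force: [0.0, -1.5, 7.4]
grip_width: 12.9
grip_force: 49.3
```

apply_moves(
  moves=[
    [0,0,0,0.5,0],
    [0,0,0,1.6,0],
    [0,0,0,2.7,0],
    [0,0,0,3.8,0],
    [0,0.3,0,4.7,0],
    [0,1.4,-0.4,4.7,0],
    [0,2.5,-0.8,4.7,0],
    [0,3.6,-1.2,4.7,0],
    [0,4.7,-1.52,4.7,0],
    [0,4.7,-1.52,4.7,0],
  ],
)

```text
time_s: 30.05
tool_pos: [640.2, 86.3, 205.4]
orientation: [0.001, 0.715, 0.699, 0.0]
ft_force: [-0.2, -0.7, -2.0]
grip_width: 13.1
grip_force: 49.4
```

apply_moves(
  moves=[
    [0,0,0,-0.4,0],
    [0,0,0,-0.8,0],
    [0,0,0,-0.8,0],
    [0,0,0,-0.8,0],
  ],
)

```text
time_s: 30.45
tool_pos: [635.4, 88.3, 175.4]
orientation: [0.0, 0.714, 0.7, 0.0]
ft_force: [0.4, 0.3, -0.7]
grip_width: 12.6
grip_force: 49.4
```

```bash
python3 - <<'E'
from h import *
np.set_printoptions(precision=4,suppress=True)
s=manip.state(); print(s["tool_pos"],s["orientation"],s["ft_force"],s["grip_width"])
E
```

```text
[635.424   88.2929 175.4067] [0.     0.714  0.7001 0.0001] [ 0.3984  0.2778 -0.6565] 12.574915930871871
```

apply_moves(
  moves=[
    [0,0.03,0.01,-0.1,0],
    [0,0.03,0.01,-0.2,0],
    [0,0.03,0.01,-0.3,0],
    [0,0.03,0.01,-0.4,0],
    [0,0.03,0.01,-0.5,0],
    [0,0.03,0.01,-0.57,0],
    [0,0.03,0.01,-0.62,0],
    [0,0.03,0.01,-0.62,0],
  ],
)

```text
time_s: 31.25
tool_pos: [636.8, 88.5, 152.2]
orientation: [0.001, 0.714, 0.7, 0.001]
ft_force: [-7.0, -1.6, 18.8]
grip_width: 12.8
grip_force: 52.2
```

apply_moves(
  moves=[
    [0,0,0,0.05,0],
    [40,0,0,0.05,0],
    [40,0,0,0.05,0],
    [40,0,0,0.1,0],
    [40,0,0,1.0,0],
    [40,0,0,2.0,0],
    [40,0,0,2.0,0],
    [40,0,0,2.0,0],
  ],
)

```text
time_s: 32.05
tool_pos: [637.6, 88.7, 230.5]
orientation: [0.001, 0.714, 0.7, 0.001]
ft_force: [-0.3, -0.7, 0.6]
grip_width: 39.9
grip_force: 0.0
```

```bash
python3 - <<'E'
from h import *
np.set_printoptions(precision=2,suppress=True)
im=snap("wrist"); M=model("wrist"); s=manip.state(); print(s["tool_pos"],s["time_s"])
r=models.outline_of("cover_grip","wrist")[0]; print(r["p"])
c,_=cv2.findContours(r["region"].astype(np.uint8),0,2); m=cv2.minAreaRect(max(c,key=len)); b=cv2.boxPoints(m); print(m)
for z in(143,151): W=np.array([w("wrist",q[::-1],z,M)[:2] for q in b]); print(z,W.tolist(),W.mean(0))
o=cv2.imread("pics/w1.png")[:,:,::-1]
for a in(o,im):  # edge rows/cols of cover along centre lines
    print(a[60:130:3,300].mean(1).astype(int)); print(a[140,240:420:4].mean(1).astype(int))
E
```

```text
[636.91  88.58 229.31] 32.1
0.56
((322.0, 189.5), (183.0, 132.0), 90.0)
143 [[594.4856817366831, 159.27988701945583], [680.9602376944946, 157.4515455703455], [685.1499244435441, 23.03875082494497], [584.483846641247, 25.168428811620174]] [636.27  91.23]
151 [[596.0058334340159, 159.22313845638743], [679.4672960651778, 157.4585031848704], [683.5109986337422, 27.7291472889421], [586.3524992617301, 29.784619418663354]] [636.33  93.55]
[168 171 171 170 173 171 172 170 170 172 174 172 163  83 143 150 150 149
 152 152 148 148 146 150]
[169 167 176 175 169 168 149 145 143 146 146 146 147 146 147 146 148 146
 147 149 149 145 153 149 151 132 133 131 135 131 133 147 149 151 147 149
 151 150 152 152 145 158 144 143 148]
[169 170 170 172 173 174 170 171 173 174 171 164  97 125 147 149 150 150
 148 150 149 149 148 149]
[167 174 171 170 169 146 146 145 143 143 147 143 147 145 147 147 148 145
 146 146 147 150 152 131 135 131 133 132 134 133 145 150 147 149 144 150
 150 154 151 147 156 144 141 151 155]
```

```bash
python3 chute.py | head -3; python3 - <<'E'
from h import *
print(ticket.finish_job())
E
```

```text
[366 169   8   3  17] [369.7 169.6] [ 656.7 -139.    70. ]
stuck_pot_mid 0.82 [136.8 327.7] [744.  -22.7  70. ]
stuck_pot_mid 0.56 [226.5 388. ] [ 503.5 -190.5   70. ]
the job is handed in; nothing more can be done
None
```

The stuck pot and the one loose pot are both lying at the low end of the chute, the cover is back seated on the loading box, and the job was handed in at about 32 s of the 210 s; the hand-in call gave no verdict. I last measured both pots before refitting the cover (first against the stop, second right behind it). The final check was inconclusive because that camera's view of them was poor. I did not re-check the lens, brush jar and tape roll, but the arm never went near them.

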